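# Draw a brass blank from the stack magazine

### The job

Pull the bottom brass blank, the one that sticks out of the slot of the stack magazine, straight out so that the rest of the stack drops down inside the magazine. Then lay it gently, flat and centred, on the steel bench block, lengthwise along the block, and let go of it.

Things in the scene. Friction and masses are not known exactly. Their poses are not given: they have to be found in the camera images.
- bottom_blank: Lowest of four equal brass plates in the magazine, 110 (x, length) x 40 (y) x 8 mm, 0.28 kg; origin at the centre of its underside, z up. It lies on the magazine's floor; its -x end sticks about 36 mm out of the front slot, with free air beside and below it (22 mm to the bench): pinch it there across its width. Three blanks rest on it. A like blank lying loose on the bench is not part of the job.
- next_blank: Second blank from below, the same brass plate 110 x 40 x 8 mm, origin at the centre of its underside, axes as the bottom blank. It starts 8 mm above the magazine's floor and drops onto the floor, still inside the magazine, when the bottom blank has been pulled out.
- magazine: Fixed stack magazine: grey base 122 (x) x 74 (y) x 22 mm whose top is the floor; steel corner angles up to 68 mm hold the stack with 2 mm play. Origin: centre of base underside, z up, front = -x. Front flanges (outer face x = -61 mm) start 12 mm above the floor: only the lowest blank passes, towards -x. Its centre starts near x = -42 mm and is clear beyond x = -116 mm. Pull under 10 N.
- bench_block: Fixed steel bench block: a plain low rectangular block 130 (x, length) x 70 (y) mm, its flat top 25 mm above the bench, on small rubber feet. Origin: centre of its underside, on the bench; z up.

How it is judged:
By the outcome, as a careful person would: the job done as asked, in the order asked, and still so for the second after the job is handed in, with the robot touching nothing.
It also fails if it takes over 38 s, if anything falls off the work surface, if the arm or the gripper's body presses on something with over 40 N, if the wrist force passes 120 N, or if a joint passes its speed limit or range.

### The arm

A 6-joint arm with a two-finger parallel gripper is mounted at the origin on a cart in front of the work surface, level with it; the furniture and walls round the work are solid. World frame = base frame: x ahead of the robot, y to its left, z up, the work surface at z = 0. Lengths are in m, angles in rad, forces in N, time in s.
With the tool pointing down it reaches from about 0.35 to 1 m from the base axis. Payload 7.1 kg.
Tool frame: the origin (TCP) lies between the finger pads; the fingertips stand 19 mm ahead of it and the grasp point (between the pads) is the TCP; z points along the fingers, y is the line along which they close (so a half turn about z gives the same grasp; the last joint's range is limited). The gripper opens to 85 mm and grips with 20 to 120 N. Pads are 22 mm wide; open, the fingers measure 114 mm over their backs; the gripper's body (76 mm by 85 mm) begins 54 mm behind the grasp point. The pads swing forward as they close: fully open they stand 13 mm farther back than shut.
Start: joints at [-1.222, 0.423, 1.63, -0, 1.089, -0.019], TCP at [0.225, -0.583, 0.25] pointing down, gripper open.
Joint ranges: [-3, 3], [-0.9, 2.11], [0.09, 2.58], [-1.31, 4.45], [0.11, 2.69], [-2.54, 2.54]. Speed limits (rad/s): [2.39, 2.39, 3.01, 3.14, 3.14, 3.14].

### API

Orientations are given as a rotation vector (axis times angle).
In Python, from workcell import sensors, vision, ticket gives the robot as it stands. The module is installed in compiled form; this text tells all that it offers.
- The arm moves only by the tool move_arm, never from a script. Its argument "rows" is a list of rows, each a list of 7 numbers: the shift along the tool's x, y, z in m, then the turn, a rotation vector about the tool's x, y, z in rad, then the finger opening in m, from 0 to 0.0854. In form: [[x, y, z, ax, ay, az, claw], ...]. A call has 1 to 20 rows; each row shifts and turns the commanded pose from where the row before left it, along the tool's axes as they then stand; what a row does not reach is not made up. A row lasts 1/8 s, in which the tool goes at most 62.5 mm and 10.7 degrees, less where a joint would pass 70% of its speed; a pose out of reach is approached as far as the arm can. A call with a gripper value outside its range is refused whole. The fingers move at their own pace and stop on an object; "squeeze" is the grip in N (left out, the last holds). Time passes only in rows, so rows that do not move let the fingers close. It gives the time, the measured TCP pose, the force, the opening and the grip force at its end, in the units of the state.
- sensors.get_obs(): the state, without advancing time (a new reading comes with each control period).
- vision.grab_frame(name): name is "scene" or "top"; returns a dict with "img" (420x560x3 uint8, blue, green, red), "vfov" (degrees; the focal length in pixels is half the picture's height over the tangent of half this angle, whatever the lens; pixels are square), "cx", "cy" (the principal point, pixels), "cam_to_world" (4x4, takes a point from camera to world coordinates). Camera axes: x right, y down, z forward; pixel columns grow to the right and rows downward; lengths in m; the calibration is good to about 2 mm. A picture is of the moment at which its call begins. There is no depth.
- ticket.hand_in(): hands the job in; it is judged then, once.
The state is a dict: "time": time; "q": joint angles; "qvel": joint speeds; "joint_torque": joint torques, N m; "tool_pos": TCP position; "tool_rot": TCP orientation; "wrist_force": force on the tool from outside, world axes, zero at the start; "moment": the same for the moment, N m; "width": opening from 0.0 (shut) to 1.0 (fully open); "finger_force": force on a finger pad.
Only numpy, scipy, OpenCV 4.12 (cv2) and the standard library are available. Lean on these libraries where they do the work, as an engineer would, in place of code of your own. Each camera call takes 0.05 s, during which the arm holds its last target. There are 200 camera calls.

## Working session

There is one attempt and no reset: what is moved stays moved. The work goes in short steps, Python scripts to look and compute and a tool call to move; the robot and the scene stay as the last step left them, time stands still between calls to the robot, and variables do not carry over. Pictures are saved under pics/ and viewed, at most 10 in all, crops included, and the job is handed in when it is done.

Besides the shell and the picture viewer there is one more tool, called as name(argument=value, ...), one argument or row to a line, values as JSON. move_arm: Moves the arm, as the interface text tells. Its arguments: {"type":"object","properties":{"rows":{"type":"array","items":{"type":"array","items":{"type":"number"}}},"squeeze":{"type":"number"}},"required":["rows"]}

```bash
mkdir -p pics && python3 - <<'E'
from workcell import sensors, vision
import cv2, numpy as np, pickle
o=sensors.get_obs()
print({k:np.round(v,4).tolist() for k,v in o.items()})
for n in("scene","top"):
    f=vision.grab_frame(n); cv2.imwrite(f"pics/{n}0.png",f["img"]); pickle.dump(f,open(f"{n}0.pkl","wb"))
    print(n,f["vfov"],f["cx"],f["cy"],np.round(f["cam_to_world"],4).tolist())
E
```

```text
{'time': 0.0, 'q': [-1.222, 0.4238, 1.6307, 0.0, 1.0886, -0.019], 'qvel': [-0.0018, -0.0, 0.0013, -0.0016, 0.0008, 0.0009], 'joint_torque': [-0.0011, -55.737, -28.1741, -0.0001, 0.0073, 0.0], 'tool_pos': [0.2246, -0.5827, 0.2495], 'tool_rot': [-3.0871, -0.5741, 0.0004], 'wrist_force': [1.2567, -0.8581, -0.4916], 'moment': [0.018, 0.0178, 0.0194], 'finger_force': 0.0, 'width': 1.0}
scene 44.39024618537226 273.3331208176879 207.7848875582085 [[0.719, -0.291, 0.6312, -0.0328], [-0.695, -0.2986, 0.654, -0.9306], [-0.0018, -0.9089, -0.417, 0.4302], [0.0, 0.0, 0.0, 1.0]]
top 55.13003999190391 285.35933601538665 206.57403685191483 [[0.0055, -0.9984, 0.0562, 0.4453], [-1.0, -0.0051, 0.0061, -0.3951], [-0.0058, -0.0563, -0.9984, 0.9057], [0.0, 0.0, 0.0, 1.0]]
```

View pics/scene0.png

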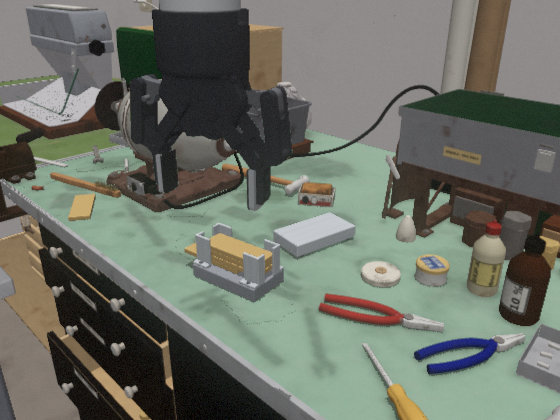

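View pics/top0.png

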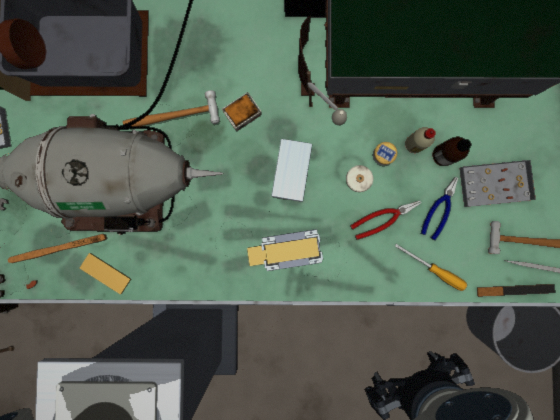

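The scene view shows the magazine at about (240,262), with the bottom blank sticking out to the left at (195,248), and the grey bench block at (315,234). In the top view the magazine is near (292,250), the protruding tongue near (256,257), the block near (292,170) and the loose blank at (105,273).

```bash
cat > h.py <<'E'
import numpy as np, cv2
def ray(f,uv,z):
    uv=np.atleast_2d(np.asarray(uv,float)); F=f["img"].shape[0]/2/np.tan(np.radians(f["vfov"]/2)); T=f["cam_to_world"]
    d=np.c_[(uv[:,0]-f["cx"])/F,(uv[:,1]-f["cy"])/F,np.ones(len(uv))]@T[:3,:3].T
    return T[:3,3]+d*((z-T[2,3])/d[:,2])[:,None]
def proj(f,P):
    F=f["img"].shape[0]/2/np.tan(np.radians(f["vfov"]/2)); T=np.linalg.inv(f["cam_to_world"])
    p=np.atleast_2d(P)@T[:3,:3].T+T[:3,3]
    return np.c_[f["cx"]+F*p[:,0]/p[:,2],f["cy"]+F*p[:,1]/p[:,2]]
def blobs(m,amin=60):
    cs,_=cv2.findContours(m,cv2.RETR_EXTERNAL,cv2.CHAIN_APPROX_NONE)
    return [c for c in cs if cv2.contourArea(c)>amin]
def rect(f,c,z):
    p=ray(f,c[:,0],z)[:,:2]; (ctr,wh,a)=cv2.minAreaRect((p*1000).astype(np.float32))
    return np.round(ctr,1),np.round(wh,1),round(a,2)
E
python3 - <<'E'
from h import *
import pickle
f=pickle.load(open("top0.pkl","rb")); g=pickle.load(open("scene0.pkl","rb"))
h=cv2.cvtColor(f["img"],cv2.COLOR_BGR2HSV)
print(h[257,256],h[250,300],h[170,292],h[150,230+150])
y=cv2.inRange(h,(15,80,120),(32,255,255))
w=cv2.inRange(f["img"],(185,185,185),(255,255,255))
for n,m,z in(("brass",y,.054),("brass30",y,.030),("block",w,.025)):
    for c in blobs(m):
        x0,y0,ww,hh=cv2.boundingRect(c)
        if 230<x0<330 and 110<y0<280: print(n,(x0,y0,ww,hh),rect(f,c,z),cv2.boxPoints(cv2.minAreaRect(c)).round(1).tolist())
a=cv2.resize(f["img"][130:280,230:340],None,fx=5,fy=4.0,interpolation=cv2.INTER_CUBIC)
a=cv2.resize(f["img"][225:280,235:335],None,fx=7,fy=7,interpolation=cv2.INTER_CUBIC);cv2.imwrite("pics/topc.png",a)
b=cv2.resize(g["img"][205:305,170:370],None,fx=4,fy=4,interpolation=cv2.INTER_CUBIC);cv2.imwrite("pics/scenec.png",b)
E
```

```text
[ 22 129 205] [ 22 128 204] [ 93  15 205] [111 151 110]
brass (247, 238, 72, 28) (array([ 398.3, -384.6]), array([ 40. , 148.1]), 9.04) [[246.39999389648438, 247.5], [315.79998779296875, 236.8000030517578], [318.70001220703125, 255.6999969482422], [249.3000030517578, 266.29998779296875]]
brass30 (247, 238, 72, 28) (array([ 397. , -384.3]), array([ 41.2, 152.3]), 9.04) [[246.39999389648438, 247.5], [315.79998779296875, 236.8000030517578], [318.70001220703125, 255.6999969482422], [249.3000030517578, 266.29998779296875]]
block (273, 140, 38, 60) (array([ 577.1, -402.5]), array([ 65.4, 126. ]), 80.98) [[272.0, 195.0], [281.29998779296875, 139.10000610351562], [310.70001220703125, 143.89999389648438], [301.3999938964844, 199.89999389648438]]
```

View pics/topc.png

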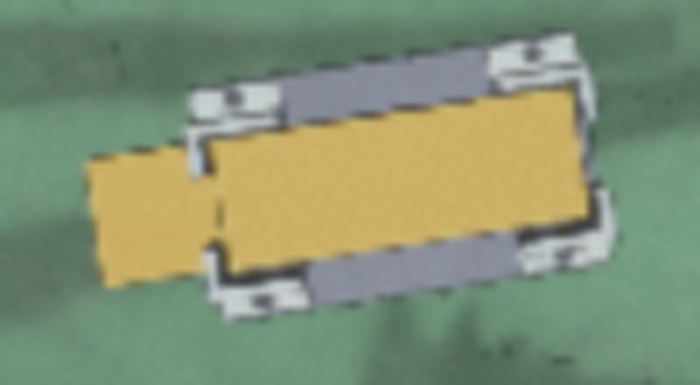

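View pics/scenec.png

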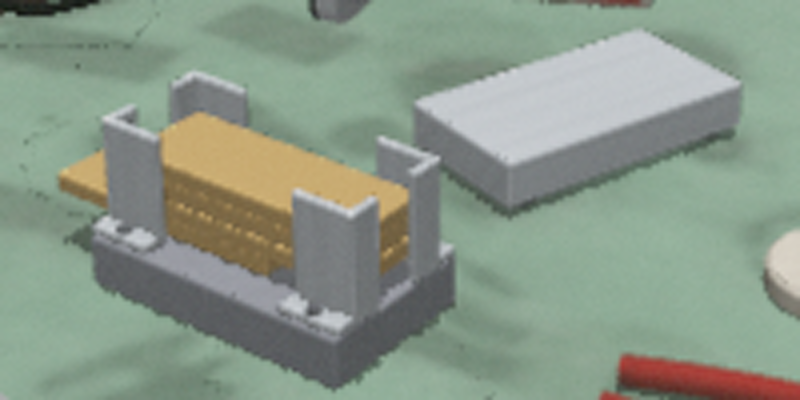

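The crops show the tongue end edge from about (247.4,247.9) to (250,266) in full-image pixels, and the flanges at about x=263. The block stands clear. I'll refine these with edge-line fits in both views and work out the first move.

```bash
cat >> h.py <<'E'
from scipy.spatial.transform import Rotation as Ro
def toolmove(o,P,yaw_y):
    "turn about tool z (rad), then shift in the turned tool frame, to bring TCP to P with tool y at world yaw (deg), pointing down"
    R=Ro.from_rotvec(o["tool_rot"]); y=np.radians(yaw_y); cy=np.array([np.cos(y),np.sin(y),0]); z=np.array([0,0,-1.])
    G=np.c_[np.cross(cy,z),cy,z]
    return (R.inv()*Ro.from_matrix(G)).as_rotvec().round(4), (G.T@(np.asarray(P)-o["tool_pos"])).round(4)
E
python3 - <<'E'
from h import *
import pickle
from workcell import sensors
f=pickle.load(open("top0.pkl","rb")); g=pickle.load(open("scene0.pkl","rb"))
def edges(m,img,pts):  # subpixel line through each pair using gradient max
    gray=cv2.cvtColor(img,cv2.COLOR_BGR2GRAY).astype(np.float32) if m is None else cv2.GaussianBlur(m,(0,0),1).astype(np.float32)
    L=[]
    for a,b in pts:
        a,b=np.array(a,float),np.array(b,float); t=(b-a)/np.linalg.norm(b-a); n=np.array([-t[1],t[0]]); P=[]
        s=np.arange(-3,3.01,.1)
        for k in np.linspace(.12,.88,25):
            q=a+k*(b-a)+s[:,None]*n
            v=cv2.remap(gray,q[:,0].astype(np.float32)[None],q[:,1].astype(np.float32)[None],cv2.INTER_LINEAR)[0]
            d=np.abs(np.gradient(v)); d[d<d.max()*.4]=0; P.append(a+k*(b-a)+n*(d@s/d.sum()))
        vx,vy,x,y=cv2.fitLine(np.array(P,np.float32),cv2.DIST_HUBER,0,.01,.01).ravel(); L.append(((x,y),(vx,vy)))
    return L
def X(l,k):
    A=np.array([l[1],-np.array(k[1])]).T; t=np.linalg.solve(A,np.array(k[0])-l[0]); return np.array(l[0])+t[0]*np.array(l[1])
def quad(name,f,m,c,z):
    L=edges(m,f["img"],[(c[i],c[(i+1)%4]) for i in range(4)]); q=np.array([X(L[i-1],L[i]) for i in range(4)])
    w=ray(f,q,z)[:,:2]*1000; e=np.roll(w,-1,0)-w
    print(name,"ctr",w.mean(0).round(1),"sides",np.linalg.norm(e,axis=1).round(1),"ang",np.degrees(np.arctan2(e[:,1],e[:,0])).round(2)); print(w.round(1).tolist())
hs=cv2.cvtColor(f["img"],cv2.COLOR_BGR2HSV); y=cv2.inRange(hs,(15,80,120),(32,255,255))
w=cv2.inRange(f["img"],(185,185,185),(255,255,255))
quad("block top",f,w,[[272.,195.],[281.3,139.1],[310.7,143.9],[301.4,199.9]],.025)
cr=lambda p:[[235.+a/7-.4,225.+b/7-.4] for a,b in p]
quad("tongue",f,y,cr([(87,160),(185,145),(205,272),(105,287)]),.030)
quad("stack",f,y,cr([(210,140),(575,88),(592,215),(225,272)]),.054)
sc=lambda p:[[170+a/4-.4,205+b/4-.4] for a,b in p]
gs=None
quad("block scene",g,gs,sc([(415,103),(640,30),(740,85),(508,165)]),.025)
print("scene tongue left corner", (ray(g,sc([(60,178)]),.030)*1000).round(1), (ray(g,sc([(60,186)]),.022)*1000).round(1))
E
```

```text
block top ctr [ 576.7 -402.3] sides [124.4  65.3 125.9  65.3] ang [ -9.04 -98.27 170.97  80.39]
[[520.3, -360.3], [643.2, -379.9], [633.8, -444.5], [509.4, -424.7]]<stdin>:14: RuntimeWarning: invalid value encountered in scalar divide
Traceback (most recent call last):
numpy.linalg.LinAlgError: Singular matrix
```

move_arm(
  rows=[
    [0,0,0,0,0,-0.17,0.06],
    [0,0,0,0,0,-0.17,0.06],
    [0,0,0,0,0,-0.17,0.06],
    [0,0,0,0,0,-0.17,0.06],
    [0,0,0,0,0,-0.17,0.06],
    [0,0,0,0,0,-0.17,0.06],
    [0,0,0,0,0,-0.17,0.06],
    [0,0,0,0,0,-0.17,0.06],
    [0.029,0.025,0,0,0,0,0.06],
    [0.029,0.025,0,0,0,0,0.06],
    [0.029,0.025,0.01,0,0,0,0.06],
    [0.029,0.025,0.02,0,0,0,0.06],
    [0.029,0.025,0.02,0,0,0,0.06],
    [0.029,0.025,0.02,0,0,0,0.06],
    [0.029,0.025,0.02,0,0,0,0.06],
    [0.029,0.025,0.01,0,0,0,0.06],
    [0,0,0,0,0,0,0.06],
    [0,0,0,0,0,0,0.06],
  ],
  squeeze=100,
)

```text
time: 2.35
tool_pos: [0.3861, -0.3231, 0.1504]
tool_rot: [2.04, 2.389, -0.0]
wrist_force: [0.3, -0.0, 0.3]
width: 0.699
finger_force: 0.0
```

```bash
python3 - <<'E'
from h import *
import pickle
from workcell import sensors, vision
f=pickle.load(open("top0.pkl","rb"))
h=cv2.cvtColor(f["img"],cv2.COLOR_BGR2HSV); y=cv2.inRange(h,(15,80,120),(32,255,255))
m=y.copy(); m[:, :246]=0; m[:,261:]=0; m[:236]=0; m[270:]=0
c=max(blobs(m,20),key=cv2.contourArea)[:,0].astype(float)
# boundary px, half a pixel outward
b=cv2.GaussianBlur(m,(0,0),1).astype(float)
w=lambda p:ray(f,p,.030)[:,:2]*1000
up=np.array([(u,np.interp(127,b[240:256,u],np.arange(240,256))) for u in range(251,259)])
lo=np.array([(u,np.interp(-127,-b[256:272,u],np.arange(256,272))) for u in range(252,259)])
le=np.array([(np.interp(127,b[v,242:256],np.arange(242,256)),v) for v in range(251,264)])
for n,p in(("up",up),("lo",lo),("end",le)):
    q=w(p); vx,vy,x0,y0=cv2.fitLine(q.astype(np.float32),cv2.DIST_HUBER,0,.01,.01).ravel()
    print(n,q.mean(0).round(1),np.degrees(np.arctan2(vy,vx)).round(2))
m=y.copy(); m[:,:266]=0; m[:230]=0;m[272:]=0;m[:,325:]=0; b=cv2.GaussianBlur(m,(0,0),1).astype(float)
for n,L in(("up",[(u,np.interp(127,b[232:250,u],np.arange(232,250))) for u in range(275,305)]),("lo",[(u,np.interp(-127,-b[250:272,u],np.arange(250,272))) for u in range(280,308)])):
    q=ray(f,L,.054)[:,:2]*1000; vx,vy,x0,y0=cv2.fitLine(q.astype(np.float32),cv2.DIST_HUBER,0,.01,.01).ravel(); print("stack",n,q.mean(0).round(1),np.degrees(np.arctan2(vy,vx)).round(2))
o=sensors.get_obs(); R=Ro.from_rotvec(o["tool_rot"]).as_matrix(); print(R.round(4).tolist())
g=vision.grab_frame("scene"); a=g["img"].copy(); pickle.dump(g,open("scene1.pkl","wb"))
for dz in(0,.019):
  for s in(-.03,.03):
    p=proj(g,o["tool_pos"]+R@np.array([0,s,dz]))[0]; print(dz,s,p.round(1))
cv2.imwrite("pics/hov.png",cv2.resize(a[130:280,130:330],None,fx=4,fy=4,interpolation=cv2.INTER_CUBIC))
E
```

```text
up [ 408.1 -323.4] -81.84
lo [ 367.8 -324.8] -78.44
end [ 384.8 -309.1] 8.28
stack up [ 420.9 -399.1] -80.92
stack lo [ 382.2 -407.7] -80.83
[[-0.157, 0.9876, 0.0], [0.9876, 0.157, -0.0003], [-0.0003, -0.0, -1.0]]
0 -0.03 [179.  181.2]
0 0.03 [207.4 169.8]
0.019 -0.03 [180.  193.1]
0.019 0.03 [208.  181.1]
```

View pics/hov.png

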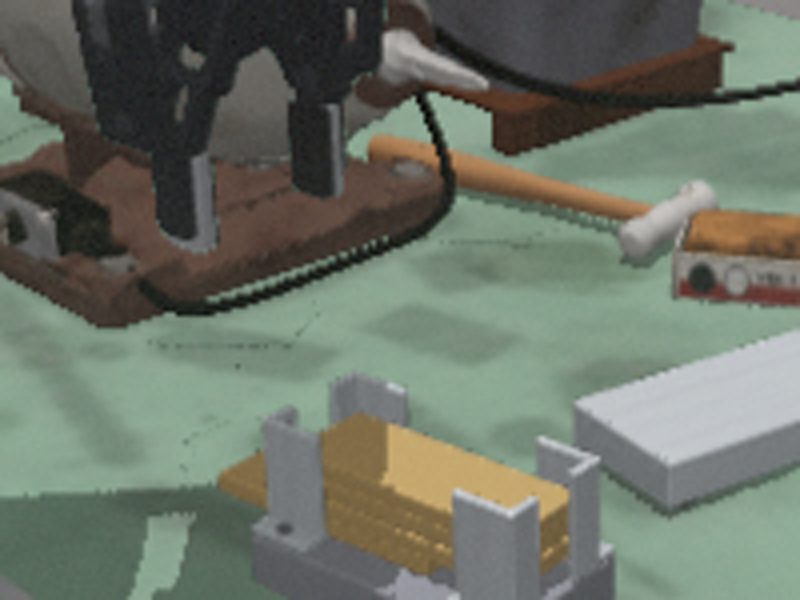

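The hover view shows both fingertips at about (179,192) and (211,179) px, straddling the tongue line. That puts the tips about 16–19 mm ahead of the TCP. I'll grip with the tips about 2 mm above the blank's underside so they stay clear of the block later.

move_arm(
  rows=[
    [-0.001,0.0014,0.03,0,0,0,0.06],
    [0,0,0.03,0,0,0,0.06],
    [0,0,0.02,0,0,0,0.06],
    [0,0,0.012,0,0,0,0.06],
    [0,0,0.009,0,0,0,0.06],
    [0,0,0.0064,0,0,0,0.06],
    [0,0,0,0,0,0,0.06],
    [0,0,0,0,0,0,0.05],
    [0,0,0,0,0,0,0.05],
    [0,0,0,0,0,0,0.05],
  ],
)

```text
time: 3.65
tool_pos: [0.3877, -0.3236, 0.0432]
tool_rot: [2.04, 2.389, -0.0]
wrist_force: [0.3, 0.0, 0.3]
width: 0.586
finger_force: 0.0
```

```bash
python3 - <<'E'
from h import *
from workcell import sensors, vision
o=sensors.get_obs(); R=Ro.from_rotvec(o["tool_rot"]).as_matrix()
print(o["tool_pos"].round(4) if hasattr(o["tool_pos"],"round") else o["tool_pos"],o["wrist_force"])
g=vision.grab_frame("scene"); t=vision.grab_frame("top")
for s in(-.025,.025): print(proj(g,np.array(o["tool_pos"])+R@np.array([0,s,.019])).round(1),proj(t,np.array(o["tool_pos"])+R@np.array([0,s,.019])).round(1))
cv2.imwrite("pics/pre.png",cv2.resize(g["img"][200:290,150:270],None,fx=6,fy=6,interpolation=cv2.INTER_CUBIC))
E
```

```text
[ 0.3877 -0.3236  0.0432] [0.30706656 0.04363931 0.27859911]
[[188.7 254.4]] [[256.4 266.9]]
[[210.5 242.3]] [[253.1 244.1]]
```

View pics/pre.png

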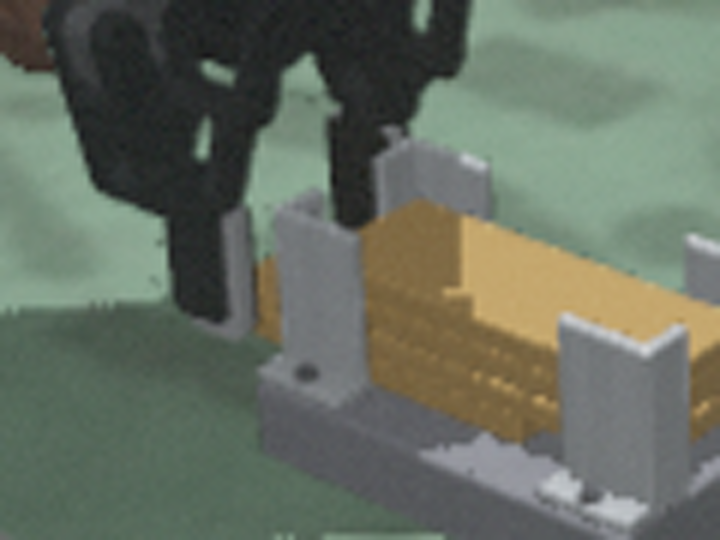

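The fingers straddle the tongue. The near tip is at about (190,256) px, level with the blank's underside at about (195,256.6). I'll raise 2 mm for clearance and then close.

move_arm(
  rows=[
    [0,0,-0.002,0,0,0,0.05],
    [0,0,0,0,0,0,0.05],
    [0,0,0,0,0,0,0.044],
    [0,0,0,0,0,0,0.04],
    [0,0,0,0,0,0,0.036],
    [0,0,0,0,0,0,0.03],
    [0,0,0,0,0,0,0.03],
    [0,0,0,0,0,0,0.03],
  ],
  squeeze=100,
)

```text
time: 4.75
tool_pos: [0.3877, -0.3236, 0.0457]
tool_rot: [2.04, 2.389, 0.0]
wrist_force: [-1.3, 2.2, 12.0]
width: 0.403
finger_force: 98.6
```

```bash
python3 - <<'E'
from h import *
from workcell import sensors, vision
g=vision.grab_frame("scene")
cv2.imwrite("pics/grip.png",cv2.resize(g["img"][200:290,150:270],None,fx=6,fy=6,interpolation=cv2.INTER_CUBIC))
E
```

```text
(no output)
```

View pics/grip.png

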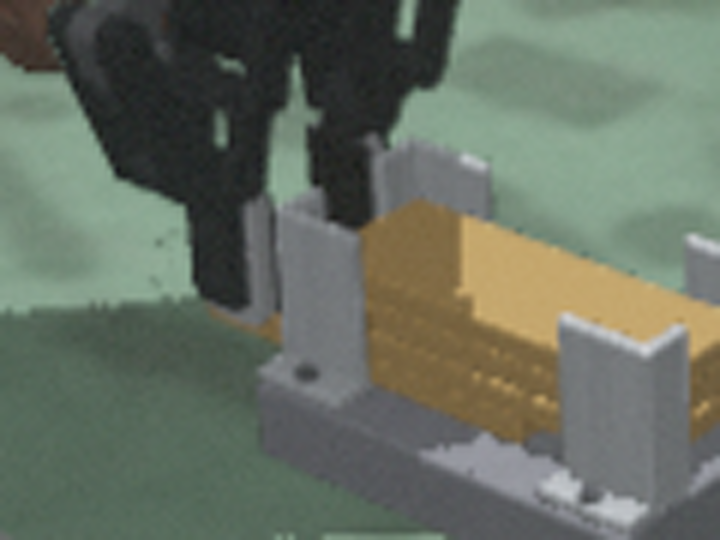

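The near tip, at about (194,253) px, sits high: a band of the tongue about 5 mm tall shows below it, so the bite is too shallow. I'll reopen, go about 4 mm lower and close again.

move_arm(
  rows=[
    [0,0,0,0,0,0,0.052],
    [0,0,0,0,0,0,0.052],
    [0,0,0,0,0,0,0.052],
    [0,0,0.002,0,0,0,0.052],
    [0,0,0.0017,0,0,0,0.052],
    [0,0,0,0,0,0,0.052],
    [0,0,0,0,0,0,0.042],
    [0,0,0,0,0,0,0.03],
    [0,0,0,0,0,0,0.03],
    [0,0,0,0,0,0,0.03],
    [0,0,0,0,0,0,0.03],
  ],
  squeeze=80,
)

```text
time: 6.18
tool_pos: [0.3876, -0.3235, 0.0418]
tool_rot: [2.04, 2.389, 0.0]
wrist_force: [-0.9, 1.3, 6.4]
width: 0.435
finger_force: 79.4
```

```bash
python3 - <<'E'
from h import *
from workcell import sensors, vision
g=vision.grab_frame("scene")
cv2.imwrite("pics/grip2.png",cv2.resize(g["img"][200:290,150:270],None,fx=6,fy=6,interpolation=cv2.INTER_CUBIC))
E
```

```text
(no output)
```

View pics/grip2.png

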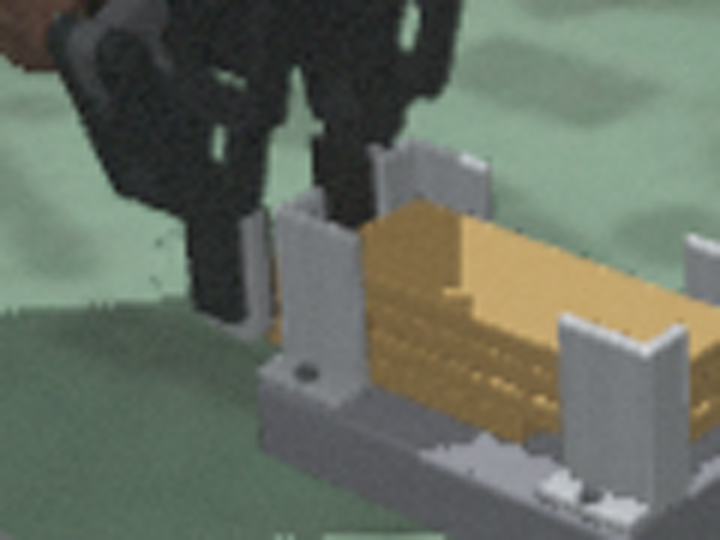

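The near tip, at about (194,256) px, now covers nearly the full height of the blank. Next I'll pull along tool +x.

move_arm(
  rows=[
    [0.002,0,0,0,0,0,0.03],
    [0.004,0,0,0,0,0,0.03],
    [0.005,0,0,0,0,0,0.03],
    [0.005,0,0,0,0,0,0.03],
  ],
)

```text
time: 6.72
tool_pos: [0.3872, -0.3106, 0.042]
tool_rot: [2.035, 2.384, -0.001]
wrist_force: [0.9, -11.2, -3.0]
width: 0.431
finger_force: 80.4
```

move_arm(
  rows=[
    [0,0,0,0,0,0,0.03],
    [0,0,0,0,0,0,0.03],
  ],
)

```text
time: 6.98
tool_pos: [0.387, -0.31, 0.0419]
tool_rot: [2.036, 2.385, -0.001]
wrist_force: [1.8, -7.4, -0.2]
width: 0.434
finger_force: 80.6
```

```bash
python3 - <<'E'
from h import *
from workcell import sensors, vision
import pickle
o=sensors.get_obs(); print(np.round(o["wrist_force"],1),np.round(o["moment"],2),Ro.from_rotvec(o["tool_rot"]).as_matrix().round(4).tolist())
t=vision.grab_frame("top"); g=vision.grab_frame("scene"); f=pickle.load(open("top0.pkl","rb"))
a=np.hstack([f["img"][225:285,215:335],t["img"][225:285,215:335]]); b=g["img"][200:290,130:370]
cv2.imwrite("pics/pull1.png",np.vstack([cv2.resize(a,(720,180),interpolation=cv2.INTER_CUBIC),cv2.resize(b,(720,270),interpolation=cv2.INTER_CUBIC)]))
E
```

```text
[ 1.8 -7.4 -0.2] [-1.18 -0.25  0.08] [[-0.1569, 0.9876, 0.0042], [0.9876, 0.1569, -0.0043], [-0.0049, 0.0034, -1.0]]
```

View pics/pull1.png

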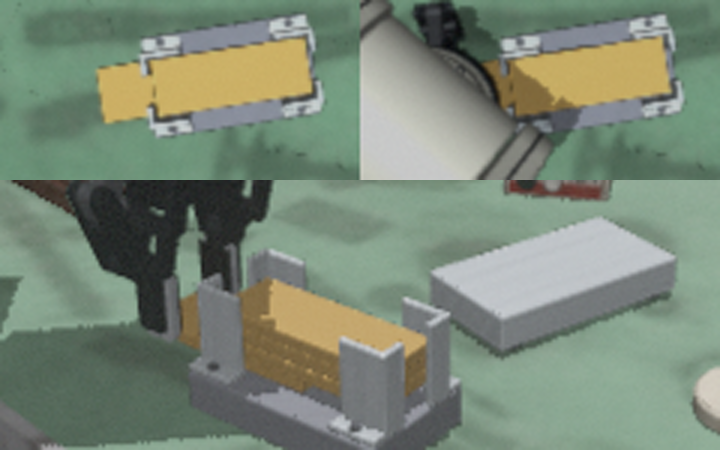

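The blank is following the gripper: its rear end moved from about (237.5,273) to (233,270) px, and the static pull is about 7 N. I'll continue the straight pull.

move_arm(
  rows=[
    [0.004,0,0,0,0,0,0.03],
    [0.006,0,0,0,0,0,0.03],
    [0.006,0,0,0,0,0,0.03],
    [0.006,0,0,0,0,0,0.03],
    [0.006,0,0,0,0,0,0.03],
    [0.006,0,0,0,0,0,0.03],
    [0.006,0,0,0,0,0,0.03],
  ],
  squeeze=100,
)

```text
time: 7.95
tool_pos: [0.3792, -0.2684, 0.0414]
tool_rot: [2.04, 2.388, 0.0]
wrist_force: [0.8, -3.4, -0.5]
width: 0.429
finger_force: 100.4
```

move_arm(
  rows=[
    [0.006,0,0,0,0,0,0.03],
    [0.006,0,0,0,0,0,0.03],
    [0.006,0,0,0,0,0,0.03],
    [0.006,0,0,0,0,0,0.03],
    [0.006,0,0,0,0,0,0.03],
    [0.006,0,0,0,0,0,0.03],
    [0.004,0,0,0,0,0,0.03],
    [0,0,0,0,0,0,0.03],
  ],
)

```text
time: 8.95
tool_pos: [0.3724, -0.2284, 0.0412]
tool_rot: [-2.04, -2.389, 0.0]
wrist_force: [-0.3, -0.1, -1.9]
width: 0.429
finger_force: 100.2
```

```bash
python3 - <<'E'
from h import *
from workcell import sensors, vision
o=sensors.get_obs(); print(np.round(o["wrist_force"],1),np.round(o["moment"],2))
t=vision.grab_frame("top"); g=vision.grab_frame("scene")
a=t["img"][225:285,185:335]; b=g["img"][190:290,100:340]
cv2.imwrite("pics/pull2.png",np.vstack([cv2.resize(a,(720,288),interpolation=cv2.INTER_CUBIC),cv2.resize(b,(720,300),interpolation=cv2.INTER_CUBIC)]))
E
```

```text
[-0.3 -0.1 -1.9] [ 0.09  0.01 -0.01]
```

View pics/pull2.png

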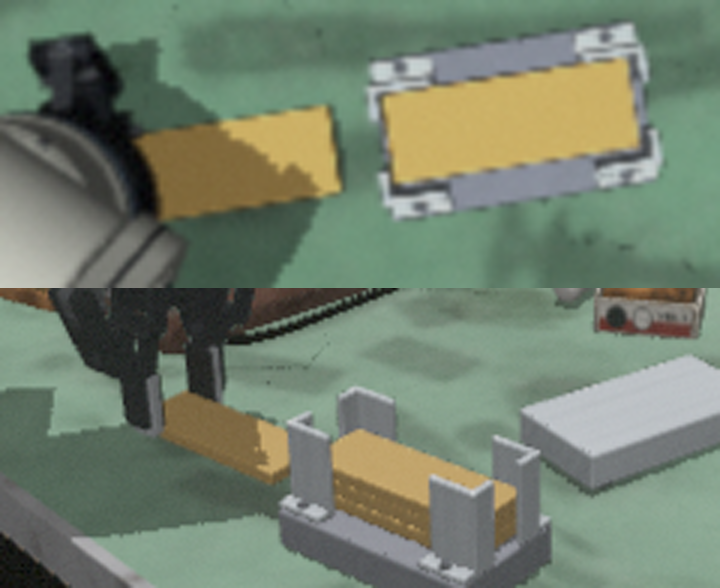

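The blank is out and held level, with its rear edge at about (256,265) px in the top view. The remaining three blanks have dropped in the magazine. Next I'll lift, turn and measure the held blank's attitude numerically.

move_arm(
  rows=[
    [0,0,-0.008,0,0,0,0.03],
    [0,0,-0.016,0,0,0,0.03],
    [0,0,-0.016,0,0,0,0.03],
    [0,0,-0.016,0,0,0,0.03],
    [0,0,-0.016,0,0,0,0.03],
    [0,0,-0.008,0,0,0,0.03],
    [0,0,0,0,0,0,0.03],
    [0,0,0,0,0,0,0.03],
  ],
)

```text
time: 10.05
tool_pos: [0.3723, -0.2286, 0.1209]
tool_rot: [-2.04, -2.388, 0.0]
wrist_force: [0.2, 0.1, -2.2]
width: 0.429
finger_force: 100.4
```

```bash
cat >> h.py <<'E'
def brassblob(f,P):
    h=cv2.cvtColor(f["img"],cv2.COLOR_BGR2HSV); m=cv2.inRange(h,(12,70,60),(32,255,255))
    n,l=cv2.connectedComponents(m); u,v=proj(f,P)[0].round().astype(int)
    return (l==l[v,u]).astype(np.uint8)*255 if l[v,u] else m*0
E
python3 - <<'E'
from h import *
from workcell import sensors, vision
import pickle
o=sensors.get_obs(); p=np.array(o["tool_pos"]); R=Ro.from_rotvec(o["tool_rot"]).as_matrix(); print(p.round(4),np.round(o["wrist_force"],1),np.round(o["moment"],2),R.round(3).tolist())
t=vision.grab_frame("top"); g=vision.grab_frame("scene"); pickle.dump((t,g,o),open("lift.pkl","wb"))
c=p+R@[-.06,0,.012]
for n,f in(("top",t),("scene",g)):
    m=brassblob(f,c); C=max(blobs(m,20),key=cv2.contourArea)
    print(n,cv2.boundingRect(C),cv2.contourArea(C),cv2.approxPolyDP(C,2.0,True)[:,0].tolist())
    # prediction of level blank: rear corners, top/bottom surface
    for dz in(.011,.019): print(dz,proj(f,[p+R@[x,s,dz] for x,s in((-.095,-.02),(-.095,.02),(-.03,-.02),(-.03,.02))]).round(1).tolist())
    if n=="top":
        q=ray(f,C[:,0],p[2]-.012)[:,:2]@R[:2,:2]*1000 ; q-= p[:2]@R[:2,:2]*1000
        print("tool-frame extents",q.min(0).round(1),q.max(0).round(1))
        for s in(-1,1):
            k=q[(q[:,1]*s>14)&(q[:,0]>-85)&(q[:,0]<-35)]; print("side",s,np.polyfit(k[:,0],k[:,1],1).round(4))
        k=q[(q[:,0]<-85)&(abs(q[:,1])<15)]; print("rear",np.polyfit(k[:,1],k[:,0],1).round(4))
E
```

```text
[ 0.3723 -0.2286  0.1209] [ 0.2  0.1 -2.2] [0.1  0.05 0.04] [[-0.156, 0.988, -0.0], [0.988, 0.156, 0.0], [0.0, -0.0, -1.0]]
top (205, 249, 48, 26) 856.0 [[250, 250], [207, 255], [205, 259], [210, 274], [252, 268]]
0.011 [[252.1, 268.8], [249.1, 248.6], [219.3, 273.8], [216.5, 253.5]]
0.019 [[252.4, 268.4], [249.5, 248.4], [220.0, 273.3], [217.2, 253.3]]
tool-frame extents [-97.  -19.9] [-5.9 20.9]
side -1 [ 8.00000e-04 -1.87991e+01]
side 1 [1.4000e-02 2.0594e+01]
rear [ 1.22000e-02 -9.60206e+01]
scene (146, 181, 59, 29) 845.5 [[146, 199], [150, 199], [152, 203], [157, 199], [158, 203], [185, 209], [204, 201], [203, 196], [198, 196], [194, 192], [192, 194], [155, 181], [149, 186], [150, 193], [147, 196], [154, 199]]
0.011 [[186.3, 203.8], [204.7, 195.5], [157.4, 193.7], [176.0, 186.1]]
0.019 [[186.7, 208.6], [205.0, 200.1], [157.8, 198.4], [176.4, 190.6]]
```

move_arm(
  rows=[
    [-0.0112,0,0,0,0,0,0.03],
    [-0.024,0,0,0,0,0,0.03],
    [-0.028,0,0,0,0,0,0.03],
    [-0.03,0,0,0,0,0,0.03],
    [-0.03,0,0,0,0,0,0.03],
    [-0.028,0,0,0,0,0,0.03],
    [-0.024,0,0,0,0,0,0.03],
    [-0.016,0,0,0,0,0,0.03],
    [0,0.012,0,0,0,0,0.03],
    [0,0.022,0,0,0,0,0.03],
    [0,0.028,0,0,0,0,0.03],
    [0,0.028,0,0,0,0,0.03],
    [0,0.023,0,0,0,0,0.03],
    [0,0.0142,0,0,0,0,0.03],
    [0,0.008,0,0,0,0,0.03],
  ],
)

```text
time: 12.02
tool_pos: [0.5367, -0.3958, 0.121]
tool_rot: [-2.039, -2.389, 0.0]
wrist_force: [0.3, 0.3, -2.0]
width: 0.424
finger_force: 100.5
```

move_arm(
  rows=[
    [0,0,0,0,0,-0.06,0.03],
    [0,0,0,0,0,-0.12,0.03],
    [0,0,0,0,0,-0.14,0.03],
    [0,0,0,0,0,-0.14,0.03],
    [0,0,0,0,0,-0.14,0.03],
    [0,0,0,0,0,-0.14,0.03],
    [0,0,0,0,0,-0.14,0.03],
    [0,0,0,0,0,-0.14,0.03],
    [0,0,0,0,0,-0.12,0.03],
    [0,0,0,0,0,-0.08,0.03],
    [0,0,0,0,0,-0.0365,0.03],
    [0,0,0,0,0,0,0.03],
    [0,0,0,0,0,0,0.03],
  ],
)

```text
time: 13.65
tool_pos: [0.5358, -0.3965, 0.1212]
tool_rot: [-0.249, -3.132, -0.0]
wrist_force: [-0.1, -0.6, -2.2]
width: 0.427
finger_force: 100.4
```

```bash
python3 - <<'E'
from h import *
from workcell import sensors, vision
import pickle
o=sensors.get_obs(); p=np.array(o["tool_pos"]); R=Ro.from_rotvec(o["tool_rot"]).as_matrix(); print(p.round(4),np.round(o["wrist_force"],1),np.round(o["moment"],2),R.round(4).tolist())
t=vision.grab_frame("top"); g=vision.grab_frame("scene"); pickle.dump((t,g,o),open("hov2.pkl","wb"))
c=p+R@[-.07,0,.012]
for n,f in(("top",t),("scene",g)):
    m=brassblob(f,c)
    if not m.any(): print(n,"none at",proj(f,c)); continue
    C=max(blobs(m,20),key=cv2.contourArea)
    print(n,cv2.boundingRect(C),cv2.contourArea(C),cv2.approxPolyDP(C,2.0,True)[:,0].tolist())
    for dz in(.011,.019): print(dz,proj(f,[p+R@[x,s,dz] for x,s in((-.0965,-.02),(-.0965,.02),(-.03,-.02),(-.03,.02))]).round(1).tolist())
    if n=="top":
        q=ray(f,C[:,0],p[2]-.012)[:,:2]@R[:2,:2]*1000 ; q-= p[:2]@R[:2,:2]*1000
        print("ext",q.min(0).round(1),q.max(0).round(1))
        for s in(-1,1):
            k=q[(q[:,1]*s>14)&(q[:,0]>-88)&(q[:,0]<-45)]; print("side",s,len(k),np.polyfit(k[:,0],k[:,1],1).round(4),k.mean(0).round(1))
        k=q[(q[:,0]<-85)&(abs(q[:,1])<15)]; print("rear",np.polyfit(k[:,1],k[:,0],1).round(4))
E
```

```text
[ 0.5358 -0.3965  0.1212] [-0.1 -0.6 -2.2] [ 0.    0.12 -0.  ] [[-0.9875, 0.1578, -0.0001], [0.1578, 0.9875, 0.0], [0.0001, 0.0, -1.0]]
top none at [[294.28543246 149.27252365]]
scene (311, 174, 37, 21) 463.0 [[347, 180], [334, 174], [313, 179], [311, 193], [330, 194], [334, 187], [346, 184]]
0.011 [[348.9, 178.1], [333.4, 171.4], [318.7, 186.7], [303.6, 179.3]]
0.019 [[348.6, 182.5], [333.2, 175.6], [318.5, 191.2], [303.5, 183.7]]
```

move_arm(
  rows=[
    [0,0,0.008,0,0,0,0.03],
    [0,0,0.014,0,0,0,0.03],
    [0,0,0.016,0,0,0,0.03],
    [0,0,0.014,0,0,0,0.03],
    [0,0,0.01,0,0,0,0.03],
    [0,0,0.005,0,0,0,0.03],
    [0,0,0.003,0,0,0,0.03],
    [0,0,0,0,0,0,0.03],
    [0,0,0,0,0,0,0.03],
  ],
)

```text
time: 14.88
tool_pos: [0.5362, -0.3966, 0.0517]
tool_rot: [0.247, 3.131, -0.001]
wrist_force: [0.6, -0.4, -2.0]
width: 0.429
finger_force: 100.5
```

move_arm(
  rows=[
    [0,0,0.001,0,0,0,0.03],
    [0,0,0.001,0,0,0,0.03],
    [0,0,0.001,0,0,0,0.03],
    [0,0,0,0,0,0,0.03],
  ],
)

```text
time: 15.38
tool_pos: [0.5359, -0.3964, 0.0481]
tool_rot: [-0.247, -3.132, -0.0]
wrist_force: [0.1, 0.3, -2.8]
width: 0.428
finger_force: 100.5
```

move_arm(
  rows=[
    [0,0,0.0007,0,0,0,0.03],
    [0,0,0.0007,0,0,0,0.03],
    [0,0,0.0006,0,0,0,0.03],
    [0,0,0,0,0,0,0.03],
  ],
)

```text
time: 15.88
tool_pos: [0.5359, -0.3964, 0.0462]
tool_rot: [-0.247, -3.132, -0.0]
wrist_force: [0.2, -0.1, -2.0]
width: 0.428
finger_force: 100.5
```

move_arm(
  rows=[
    [0,0,0.0005,0,0,0,0.03],
    [0,0,0.0005,0,0,0,0.03],
    [0,0,0,0,0,0,0.03],
  ],
)

```text
time: 16.25
tool_pos: [0.536, -0.3965, 0.0453]
tool_rot: [0.247, 3.132, -0.0]
wrist_force: [-0.2, -0.1, -1.0]
width: 0.429
finger_force: 100.6
```

move_arm(
  rows=[
    [0,0,0.0005,0,0,0,0.03],
    [0,0,0.0005,0,0,0,0.03],
    [0,0,0,0,0,0,0.03],
  ],
)

```text
time: 16.62
tool_pos: [0.536, -0.3965, 0.045]
tool_rot: [0.247, 3.132, -0.0]
wrist_force: [-3.0, 1.3, 5.6]
width: 0.429
finger_force: 101.4
```

```bash
python3 - <<'E'
from h import *
from workcell import sensors, vision
o=sensors.get_obs(); p=np.array(o["tool_pos"]); R=Ro.from_rotvec(o["tool_rot"]).as_matrix(); print(p.round(4),np.round(o["wrist_force"],1),np.round(o["moment"],2))
g=vision.grab_frame("scene"); c=np.array([.60,-.406,.033])
m=brassblob(g,c); C=max(blobs(m,20),key=cv2.contourArea); print(cv2.approxPolyDP(C,1.5,True)[:,0].tolist())
for z in(.025,.033): print(z,proj(g,[[*(p+R@[x,s,0])[:2],z] for x,s in((-.0965,-.02),(-.0965,.02),(-.025,-.02),(-.025,.02))]).round(1).tolist())
E
```

```text
[ 0.536  -0.3965  0.045 ] [-3.   1.3  5.6] [ 0.3   0.43 -0.03]
[[344, 219], [332, 213], [311, 219], [310, 234], [344, 223]]
0.025 [[346.1, 222.9], [331.2, 215.0], [314.7, 233.7], [300.3, 225.1]]
0.033 [[346.3, 218.8], [331.4, 211.0], [314.9, 229.5], [300.4, 221.0]]
```

move_arm(
  rows=[
    [0,0,0,0,0,0,0.036],
    [0,0,0,0,0,0,0.036],
    [0,0,0,0,0,0,0.037],
    [0,0,0,0,0,0,0.038],
    [0,0,0,0,0,0,0.04],
    [0,0,0,0,0,0,0.042],
    [0,0,0,0,0,0,0.045],
    [0,0,0,0,0,0,0.05],
    [0,0,0,0,0,0,0.056],
    [0,0,0,0,0,0,0.056],
  ],
  squeeze=20,
)

```text
time: 17.92
tool_pos: [0.536, -0.3964, 0.0442]
tool_rot: [0.247, 3.132, -0.0]
wrist_force: [0.6, 0.6, -0.9]
width: 0.655
finger_force: 0.0
```

move_arm(
  rows=[
    [0,0,-0.006,0,0,0,0.056],
    [0,0,-0.012,0,0,0,0.056],
    [0,0,-0.025,0,0,0,0.056],
    [0,0,-0.03,0,0,0,0.056],
    [0,0,-0.03,0,0,0,0.056],
    [0,0,-0.02,0,0,0,0.056],
    [0.017,-0.023,0,0,0,0,0.056],
    [0.022,-0.03,0,0,0,0,0.056],
    [0.022,-0.03,0,0,0,0,0.056],
    [0.022,-0.03,0,0,0,0,0.056],
    [0.022,-0.03,0,0,0,0,0.056],
    [0.022,-0.03,0,0,0,0,0.056],
    [0.022,-0.03,0,0,0,0,0.056],
    [0.016,-0.022,0,0,0,0,0.056],
    [0,0,0,0,0,0,0.056],
  ],
)

```text
time: 19.8
tool_pos: [0.3363, -0.594, 0.1674]
tool_rot: [0.251, 3.132, -0.001]
wrist_force: [-0.6, 0.1, 0.4]
width: 0.653
finger_force: 0.0
```

```bash
python3 - <<'E'
from h import *
from workcell import sensors, vision
import pickle
o=sensors.get_obs(); print(round(o["time"],2),np.round(o["tool_pos"],3))
t=vision.grab_frame("top"); g=vision.grab_frame("scene"); pickle.dump((t,g,o),open("fin.pkl","wb"))
h=cv2.cvtColor(t["img"],cv2.COLOR_BGR2HSV); y=cv2.inRange(h,(15,80,100),(32,255,255))
for c in blobs(y):
    x0,y0,ww,hh=cv2.boundingRect(c)
    if 230<x0<330 and 120<y0<280:
        z=.033 if y0<200 else .046; print("brass",(x0,y0,ww,hh),rect(t,c,z),cv2.boxPoints(cv2.minAreaRect(c)).round(1).tolist())
w=cv2.inRange(t["img"],(185,185,185),(255,255,255))|y
c=[c for c in blobs(w) if cv2.pointPolygonTest(c,(292.,170.),False)>0]
for k in c: print("block",cv2.boundingRect(k),rect(t,k,.025))
C=max(blobs(brassblob(g,np.array([.577,-.402,.033])),20),key=cv2.contourArea); a=cv2.approxPolyDP(C,1.5,True)[:,0]; print("scene",a.tolist())
v=np.array([-.9876,.157]);n=np.array([.157,.9876]);B=np.array([.5767,-.4023])
for z in(.025,.033): print(z,proj(g,[[*(B+i*v*.055+j*n*.02),z] for i,j in((-1,-1),(-1,1),(1,1),(1,-1))]).round(1).tolist())
E
```

```text
19.8 [ 0.336 -0.594  0.167]
brass (264, 237, 54, 26) (array([ 402.1, -401.7]), array([ 39.5, 110.3]), 9.03) [[263.6000061035156, 244.39999389648438], [314.79998779296875, 236.5], [317.70001220703125, 254.89999389648438], [266.3999938964844, 262.79998779296875]]
brass (279, 144, 26, 52) (array([ 576.2, -402.7]), array([ 38.8, 108.9]), 80.94) [[278.6000061035156, 192.3000030517578], [286.79998779296875, 143.5], [304.29998779296875, 146.39999389648438], [296.1000061035156, 195.1999969482422]]
block (272, 140, 39, 61) (array([ 577.1, -402.7]), array([ 66.5, 126.8]), 80.98)Traceback (most recent call last):
  File "<stdin>", line 14, in <module>
ValueError: max() iterable argument is empty
```

The blank is within 1 mm of the block's centre and 0.05° of its axis. The stack is seated in the magazine and the arm is clear.

```bash
python3 -c "
from workcell import ticket
print(ticket.hand_in())"
```

```text
the job is handed in; nothing more can be done
None
```

I pulled the bottom blank out (the other three dropped inside the magazine), laid it on the bench block within about 1 mm of centre and aligned with its length, released it, and handed the job in at about 20 s; the wrist force read about 11 N at its peak during the pull, just over the 10 N you gave.

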